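# Sweep the loose screw caps into the bar tray

## Robot

A 7-joint arm with a two-finger parallel gripper is mounted at the origin on a cart in front of the work surface, level with it; the furniture and walls round the work are solid. World frame = base frame: x ahead of the robot, y to its left, z up, the work surface at z = 0. Lengths are in mm, angles in rad, forces in N, time in s.
With the tool pointing down it reaches from about 425 to 1025 mm from the base axis. Payload 3.6 kg.
Tool frame: the origin (TCP) lies at the very end of the fingers, on their centre line; the grasp point (between the pads) lies robot.grip_depth behind it (robot.grip_depth is the distance from the TCP to the grasp point, in mm); z points along the fingers, y is the line along which they close (so a half turn about z gives the same grasp; the last joint's range is limited). The gripper opens to 85 mm and grips with 20 to 120 N. Pads are 22 mm wide; open, the fingers measure 114 mm over their backs; the gripper's body (76 mm by 85 mm) begins 54 mm behind the grasp point. The pads swing forward as they close: fully open they stand 13 mm farther back than shut.
Start: joints at [-1.286, 0.591, 0.048, 1.609, -0.033, 0.943, -0.034], TCP at [268.105, 673.609, 231.302] pointing down, gripper open.
Joint ranges: [-2.69, 2.69], [-0.47, 2.24], [-1.27, 1.36], [0.19, 2.51], [-1.53, 4.68], [0.08, 2.07], [-3.09, 3.09]. Speed limits (rad/s): [2.57, 2.57, 3.14, 3.14, 3.14, 3.14, 3.14].

## Interface

Orientations are given as [roll, pitch, yaw] about the fixed x, y, z axes, in that order (R = Rz(yaw) Ry(pitch) Rx(roll)).
In Python, from plant import robot gives the robot as it stands.
- The arm moves only by the tool carry_out, never from a script. Its argument "increments" is text: rows parted by semicolons, each of 7 numbers parted by spaces: the turn, a rotation vector about the tool's x, y, z in degrees, then the shift along the tool's x, y, z in cm, then the closure, from 0 (fully open) to 1 (shut). In form: rx ry rz x y z gripper; .... A call has 1 to 20 rows; each row shifts and turns the commanded pose from where the row before left it, along the tool's axes as they then stand; what a row does not reach is not made up. A row lasts 1/8 s, in which the tool goes at most 62.5 mm and 10.7 degrees, less where a joint would pass 70% of its speed; a pose out of reach is approached as far as the arm can. A call is refused whole if a number of a shift passes 6.25 or a number of a turn 10.7, either way. A call with a gripper value outside its range is refused whole. The fingers move at their own pace and stop on an object; "squeeze" is the grip in N (left out, the last holds). Time passes only in rows, so rows that do not move let the fingers close. It gives the time, the measured TCP pose, the force, the opening and the grip force at its end, in the units of the state.
- robot.observe(): the state, without advancing time (a new reading comes with each control period).
- robot.camera(name): name is "scene" or "side" or "wrist"; returns a dict with "color" (400x640x3 uint8, red, green, blue), "K" (3x3 intrinsics, pixels), "rvec" (rotation vector, rad) and "tvec" (3), from world to camera coordinates, as OpenCV has them. Camera axes: x right, y down, z forward; pixel columns grow to the right and rows downward; lengths in mm; the calibration is good to about 2 mm. A picture is of the moment at which its call begins. There is no depth.
- robot.finish_job(): hands the job in; it is judged then, once.
The state is a dict: "t": time; "joint_pos": joint angles; "dq": joint speeds; "joint_efforts": joint torques, N m; "ee_pos": TCP position; "tcp_rot": TCP orientation; "contact_force": force on the tool from outside, world axes, zero at the start; "wrist_torque": the same for the moment, N m; "grip_width": finger opening in mm; "grip_force": force on a finger pad.
Only numpy, scipy, OpenCV 4.12 (cv2) and the standard library are available. Lean on these libraries where they do the work, as an engineer would, in place of code of your own. Each camera call takes 0.05 s, during which the arm holds its last target. There are 200 camera calls.

## Task

Tidy the bar: with the fingers, gently sweep the three loose screw caps (red, gold and black) along the worktop through the open side of the metal sweep tray, until each lies wholly inside it. Only push them: do not pinch, lift or press hard on a cap, and leave the tealight, votive glass, matchbox and coaster where they are.

Things in the scene. Friction and masses are not known exactly. Their poses are not given: they have to be found in the camera images.
- sweep_tray: fixed metal tray on the worktop, 220 (own x) by 165 mm (own y). Origin: on the worktop, mid-tray. Mouth: the whole side facing its own -y, about the robot's right; a bevelled lip rises there from the worktop at y -84 mm to the 2 mm thick floor at y -60 mm. The other sides have walls 4 mm thick, 31 mm high, with a 6 mm round rim; floor inside: x -105 to 105 mm, back to y 75 mm.
- cap_red: short red screw cap, a closed disc 31 mm across and 18 mm tall, standing flat on the worktop with its top up, 11 to 18 g, loose. Origin: centre of its underside, z up.
- cap_gold: short gold (brass-coloured) screw cap, a closed disc 31 mm across and 18 mm tall, standing flat on the worktop with its top up, 11 to 18 g, loose. Origin: centre of its underside, z up.
- cap_black: short black screw cap, a closed disc 31 mm across and 18 mm tall, standing flat on the worktop with its top up, 11 to 18 g, loose. Origin: centre of its underside, z up.
- tealight: loose tealight in an aluminium cup, 40 mm across, cup 16 mm tall (44 mm with the flame), standing among the caps; a bystander. Origin: centre of its underside.
- votive: loose low bowl-shaped, purplish votive glass, empty, 74 mm across, 43 mm tall, on the robot's right of the caps; a bystander. Origin: centre of its underside.
- matches: loose matchbox lying flat, 36 x 54 x 15 mm, beyond the caps; a bystander. Origin: centre of its underside.
- slate: loose black slate coaster, 66 x 68 x 6 mm, beyond the caps; a bystander. Origin: centre of its underside.

How it is judged (in metres and radians):
At the end, for the whole second after the job is handed in: All three caps lie at rest on the tray's floor, wholly inside: centre between the side walls and at least 20 mm behind the front edge of the lip, underside less than 20 mm up; tealight, votive glass, matchbox and coaster each within 15 mm of where they stood (x of cap_red in the frame of sweep_tray between -0.105 and 0.105 m and y of cap_red in the frame of sweep_tray between -0.06 and 0.075 m and height (world z) of each of cap_red, cap_gold, cap_black below 0.02 m and linear speed of each of cap_red, cap_gold, cap_black below 0.02 m/s and x of cap_gold in the frame of sweep_tray between -0.105 and 0.105 m and y of cap_gold in the frame of sweep_tray between -0.06 and 0.075 m and x of cap_black in the frame of sweep_tray between -0.105 and 0.105 m and y of cap_black in the frame of sweep_tray between -0.06 and 0.075 m and distance of each of tealight, votive, matches, slate from where it was at the start of the episode below 0.015 m); the robot touches nothing.
It fails at once if a cap is lifted (underside more than 25 mm up) (height (world z) of any of cap_red, cap_gold, cap_black above 0.025 m).
It fails at once if a cap is pinched, jammed or pressed by the fingers with more than 15 N (contact force between the fingers and cap_red above 15 N or contact force between the fingers and cap_gold above 15 N or contact force between the fingers and cap_black above 15 N).
It fails at once if the tealight, votive glass, matchbox or coaster is moved by more than 15 mm (distance of any of tealight, votive, matches, slate from where it was at the start of the episode above 0.015 m).
It also fails if it takes over 64 s, if anything falls off the work surface, if the arm or the gripper's body presses on something with over 40 N, if the wrist force passes 120 N, or if a joint passes its speed limit or range.

## Working session

There is one attempt and no reset: what is moved stays moved. The work goes in short steps, Python scripts to look and compute and a tool call to move; the robot and the scene stay as the last step left them, time stands still between calls to the robot, and variables do not carry over. Pictures are saved under pics/ and viewed, at most 10 in all, crops included, and the job is handed in when it is done.

Besides the shell and the picture viewer there is one more tool, called after ">>>" as name(argument=value, ...) on one line, values as JSON. carry_out: Moves the arm, as the interface text tells. Its arguments: {"type":"object","properties":{"increments":{"type":"string"},"squeeze":{"type":"number"}},"required":["increments"]}

```bash
mkdir -p pics
cat > h.py <<'E'
import numpy as np,cv2
from plant import robot
def cam(n):
    c=robot.camera(n); R=cv2.Rodrigues(np.array(c["rvec"],float))[0]; t=np.array(c["tvec"],float).ravel()
    return c["color"],np.array(c["K"],float),R,t
def ray(c,u,v,z):
    _,K,R,t=c; d=R.T@np.linalg.inv(K)@np.array([u,v,1.]); o=-R.T@t
    return o+d*(z-o[2])/d[2]
def proj(c,p):
    _,K,R,t=c; q=K@(R@np.array(p,float)+t); return q[:2]/q[2]
E
python3 - <<'E'
from h import *
s=robot.observe(); print(s['t'],s['ee_pos'],s['tcp_rot'],robot.grip_depth)
for n in("scene","side"):
    c=cam(n); cv2.imwrite(f"pics/{n}0.png",c[0][:,:,::-1]); np.save(n+".npy",np.array([c],dtype=object),allow_pickle=True)
    print(n,(-c[2].T@c[3]).round())
E
```

```text
0.0 [267.78045552 672.82311227 230.15248346] [-3.13934317e+00  1.36640373e-04  2.76288727e+00] 18.700000000000003
scene [  81. -593.  441.]
side [328. 840. 610.]
```

View pics/scene0.png

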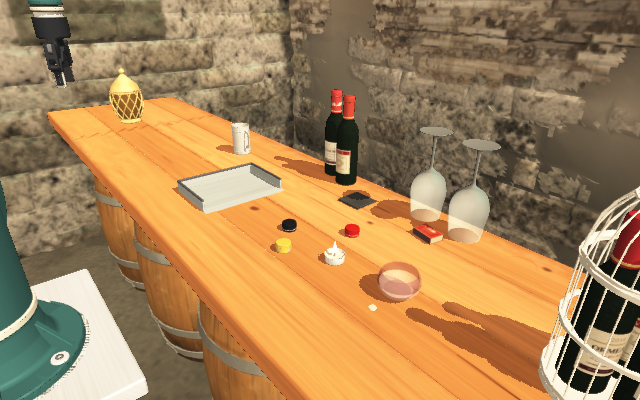

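View pics/side0.png

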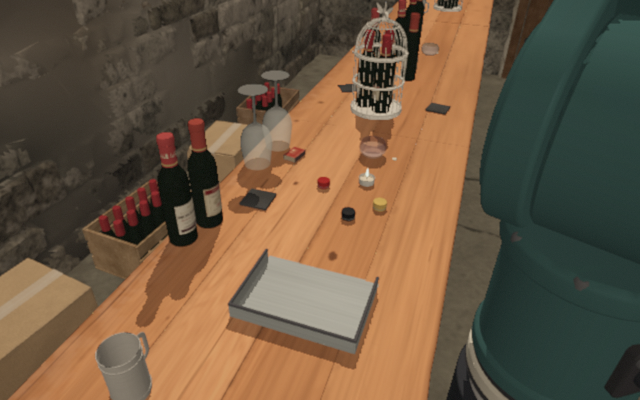

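The scene view shows gold (284,245), black (289,226), red (352,231), tealight (334,258), votive (400,280), matchbox (428,233), slate (357,200) and the tray around (230,187). The side view shows the same things: red (323,183), black (348,214), gold (380,205), with the tray mouth at the far side, (265,258) to (377,280).

```bash
cat >> h.py <<'E'
def blob(c,box,f):
    x0,y0,x1,y1=box; im=c[0][y0:y1,x0:x1].astype(int); m=f(im[...,0],im[...,1],im[...,2]).astype(np.uint8)
    n,l,s,ce=cv2.connectedComponentsWithStats(m); i=1+np.argmax(s[1:,4]); x,y,w,h,a=s[i]
    return (x0+x+(w-1)/2,y0+y+(h-1)/2,w,h,a)
RED=lambda r,g,b:(r>100)&(g<60)&(b<60)
GOLD=lambda r,g,b:(r>120)&(g>0.72*r)&(b<0.5*r)
BLK=lambda r,g,b:(r<70)&(g<70)&(b<70)
E
python3 - <<'E'
from h import *
C={n:np.load(n+".npy",allow_pickle=True)[0] for n in("scene","side")}
P={'red':((335,215,370,245),(310,170,335,195),RED),'gold':((268,232,300,258),(370,192,392,217),GOLD),'black':((275,213,303,237),(335,202,360,226),BLK)}
for k,(a,b,f) in P.items():
    for n,bx in(("scene",a),("side",b)):
        q=blob(C[n],bx,f); print(k,n,q,ray(C[n],q[0],q[1],9).round(1))
M={'tealight':[(334,260,8),(367,182,8)],'votive':[(400,282,21),(373,147,21)],'match':[(428,233,8),(294,155,8)],'slate':[(357,200,6),(258,200,6)]}
for k,v in M.items():
    for n,(x,y,z) in zip(C,v): print(k,n,ray(C[n],x,y,z).round())
a=cv2.resize(C['scene'][0][155:215,170:290],None,fx=5,fy=5,interpolation=2);b=cv2.resize(C['side'][0][245:355,225:385],None,fx=3.75,fy=2.72,interpolation=2)
cv2.imwrite("pics/t.png",np.vstack([a,b])[:,:,::-1])
E
```

```text
red scene (np.float64(351.5), np.float64(230.0), np.int32(14), np.int32(13), np.int32(141)) [616.1 -57.3   9. ]
red side (np.float64(323.5), np.float64(182.5), np.int32(12), np.int32(12), np.int32(115)) [613.4 -56.7   9. ]
gold scene (np.float64(283.5), np.float64(245.0), np.int32(16), np.int32(15), np.int32(192)) [469.1 -16.6   9. ]
gold side (np.float64(379.5), np.float64(204.0), np.int32(14), np.int32(15), np.int32(159)) [466.9 -15.3   9. ]
black scene (np.float64(288.5), np.float64(224.5), np.int32(14), np.int32(12), np.int32(134)) [525.5  45.2   9. ]
black side (np.float64(348.0), np.float64(214.0), np.int32(13), np.int32(13), np.int32(145)) [523.   45.6   9. ]
tealight scene [ 514. -118.    8.]
tealight side [516. -97.   8.]
votive scene [ 544. -250.   21.]
votive side [ 539. -252.   21.]
match scene [ 735. -166.    8.]
match side [ 730. -159.    8.]
slate scene [733.  46.   6.]
slate side [731.  61.   6.]
```

View pics/t.png

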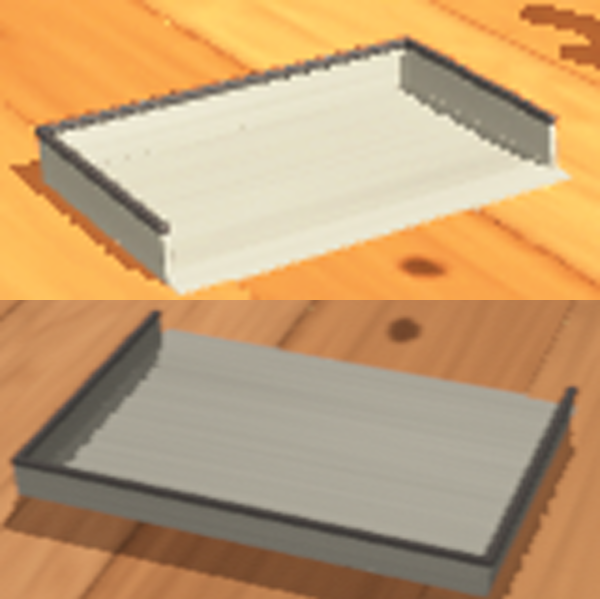

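The crop shows the tray with the front lip corners at scene pixels (206.6,213.4) and (284,190.4). The back rim corners are at scene (178.4,181) and (251,163.4), and side (229,303.8) and (355.7,341.3).

Run:
```python
from h import *
C={n:np.load(n+".npy",allow_pickle=True)[0] for n in("scene","side")}
p=[ray(C['scene'],u,v,z)[:2] for u,v,z in((206.6,213.4,0),(284,190.4,0),(178.4,181,34),(251,163.4,34))]
p+=[ray(C['side'],u,v,34)[:2] for u,v in((355.7,341.3),(229,303.8))]
loc=np.array([(-110,-84),(110,-84),(-110,82),(110,82),(-110,82),(110,82)],float); p=np.array(p); print(p.round())
# rigid fit (Kabsch)
a=loc-loc.mean(0);b=p-p.mean(0);th=np.arctan2((a[:,0]*b[:,1]-a[:,1]*b[:,0]).sum(),(a*b).sum())
R=np.array([[np.cos(th),-np.sin(th)],[np.sin(th),np.cos(th)]]);t=p.mean(0)-R@loc.mean(0)
print(th,t,(loc@R.T+t-p).round())
np.save("tray.npy",[th,*t])
for k,q in dict(red=(615,-57),gold=(468,-16),black=(524,45),tea=(515,-110),slate=(732,53),m=(732,-162)).items(): print(k,(R.T@(np.array(q)-t)).round())
print(R)
```

```text
[[417. 219.]
 [632. 215.]
 [414. 364.]
 [623. 361.]
 [415. 386.]
 [630. 384.]]
-0.0011097296940072879 [521.85546127 294.79314937] [[-5. -8.]
 [-1. -4.]
 [-2. 13.]
 [ 9. 16.]
 [-3. -9.]
 [ 2. -7.]]
red [  94. -352.]
gold [ -54. -311.]
black [   2. -250.]
tea [  -6. -405.]
slate [ 210. -242.]
m [ 211. -457.]
[[ 0.99999938  0.00110973]
 [-0.00110973  0.99999938]]
```

>>> carry_out(increments="0 0 10 0 0 0 0.76; 0 0 10 0 0 0 0.76; 0 0 10 0 0 0 0.76; 0 0 10 0 0 0 0.76; 0 0 10 0 0 0 0.76; 0 0 10 0 0 0 0.76; 0 0 8.3 0 0 0 0.76; 0 0 0 -5 2 0 0.76; 0 0 0 -5 2 0 0.76; 0 0 0 -5 2 0 0.76; 0 0 0 -5 2 0 0.76; 0 0 0 -5 2 0 0.76; 0 0 0 -5 2 0 0.76; 0 0 0 -5 2 0 0.76; 0 0 0 -5 2 0 0.76; 0 0 0 -5 2 0 0.76; 0 0 0 -5 2 0 0.76; 0 0 0 -5 2 1 0.76; 0 0 0 -5 2 2 0.76; 0 0 0 -5 1 2 0.76", squeeze=20)

```text
t: 2.6
ee_pos: [519.3, 22.1, 180.9]
tcp_rot: [3.14, 0.0, 1.571]
contact_force: [0.3, -0.0, 0.4]
grip_width: 20.6
grip_force: 0.0
```

>>> carry_out(increments="0 0 0 -2.5 0.5 0 0.76; 0 0 0 0 0 4 0.76; 0 0 0 0 0 4 0.76; 0 0 0 0 0 4 0.76; 0 0 0 0 0 2 0.76; 0 0 0 0 0 0 0.76; 0 0 0 0 0 0 0.76")

```text
t: 3.48
ee_pos: [523.6, -1.5, 41.9]
tcp_rot: [3.141, 0.0, 1.571]
contact_force: [-0.7, 0.2, 0.8]
grip_width: 20.9
grip_force: 0.0
```

Run:
```python
from h import *
print(robot.observe()['ee_pos'])
c=cam("wrist"); d=cam("side")
cv2.imwrite("pics/w1.png",np.hstack([c[0],cv2.resize(d[0][150:250,290:400],(440,400))])[:,:,::-1][:, :].copy() if 0 else cv2.resize(np.hstack([c[0],cv2.resize(d[0][150:250,290:400],(440,400))]),(800,296))[:,:,::-1])
```

```text
[523.5539532   -1.46564027  41.85716868]
```

View pics/w1.png

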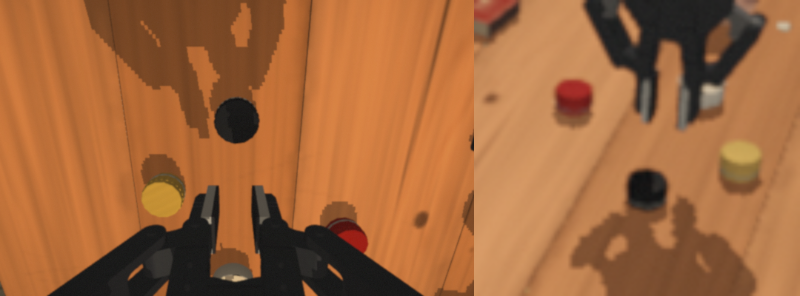

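The wrist view shows the black cap (236,120) centred between the fingers (237). Gold and red are clear of them. Next I lower the fingers and push.

>>> carry_out(increments="0 0 0 0 0 2 0.76; 0 0 0 0 0 1.4 0.76; 0 0 0 0 0 0 0.76; 0 0 0 0.8 0 0 0.76; 0 0 0 0.8 0 0 0.76; 0 0 0 0.6 0 0 0.76; 0 0 0 0.6 0 0 0.76; 0 0 0 1 0 0 0.76; 0 0 0 1.5 0 0 0.76; 0 0 0 1.5 0 0 0.76; 0 0 0 1.5 0 0 0.76; 0 0 0 1.5 0 0 0.76; 0 0 0 1.5 0 0 0.76; 0 0 0 1.5 0 0 0.76; 0 0 0 1.5 0 0 0.76; 0 0 0 1 0 0 0.76; 0 0 0 0.5 0 0 0.76")

```text
t: 5.7
ee_pos: [523.1, 157.4, 7.3]
tcp_rot: [3.142, -0.0, 1.572]
contact_force: [0.3, -0.1, 0.7]
grip_width: 20.1
grip_force: 0.1
```

Run:
```python
from h import *
print(robot.observe()['ee_pos'])
c=cam("wrist"); d=cam("side")
cv2.imwrite("pics/w2.png",cv2.resize(np.hstack([c[0],cv2.resize(d[0][150:350,220:440],(440,400))]),(800,296))[:,:,::-1])
```

```text
[523.06063196 157.41745132   7.29939692]
```

View pics/w2.png

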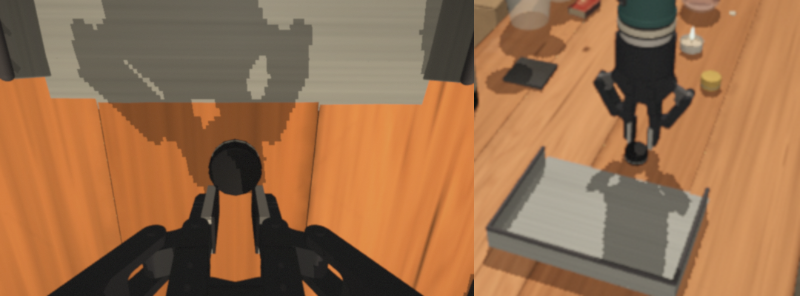

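The black cap is cradled between the fingertips and heading squarely at the mouth.

>>> carry_out(increments="0 0 0 0.8 0 0 0.76; 0 0 0 1.5 0 0 0.76; 0 0 0 1.5 0 0 0.76; 0 0 0 1.5 0 0 0.76; 0 0 0 1.5 0 0 0.76; 0 0 0 1.5 0 0 0.76; 0 0 0 1.5 0 0 0.76; 0 0 0 1.5 0 0 0.76; 0 0 0 1.5 0 0 0.76; 0 0 0 1.5 0 0 0.76; 0 0 0 1.0 0 0 0.76; 0 0 0 0.5 0 0 0.76; 0 0 0 0 0 0 0.76; 0 0 0 -2 0 0 0.76; 0 0 0 -2 0 -1 0.76; 0 0 0 -2 0 -2 0.76; 0 0 0 -4 0 -3 0.76; 0 0 0 -5 -1 0 0.76; 0 0 0 -5 -1 0 0.76; 0 0 0 -5 -1 0 0.76")

```text
t: 8.3
ee_pos: [492.1, 60.6, 68.3]
tcp_rot: [3.141, 0.001, 1.568]
contact_force: [0.9, 0.1, 0.5]
grip_width: 20.6
grip_force: 0.0
```

Run:
```python
from h import *
c=cam("side"); q=blob(c,(235,255,375,340),BLK); print(q,ray(c,q[0],q[1],11).round())
cv2.imwrite("pics/s3.png",cv2.resize(c[0][130:350,220:440],(600,600))[:,:,::-1])
```

```text
(np.float64(304.5), np.float64(311.0), np.int32(140), np.int32(57), np.int32(380)) [516. 337.  11.]
```

View pics/s3.png

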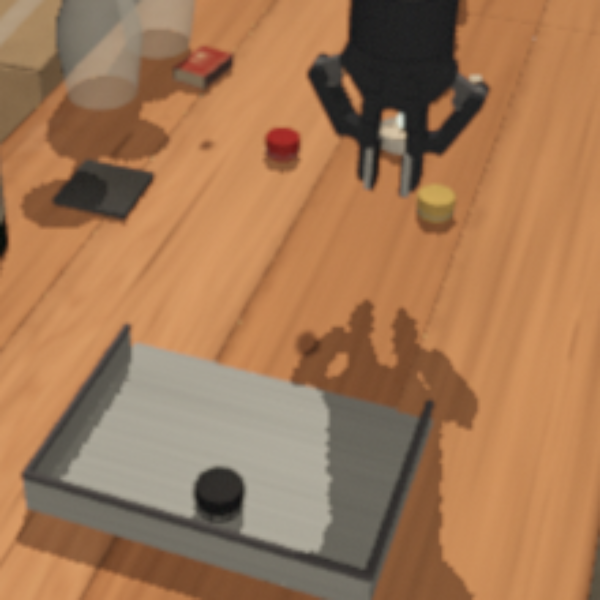

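The black cap is inside, near the back wall at crop (219,490). Gold, red and the bystanders are untouched. Gold is next.

>>> carry_out(increments="0 0 0 -5 -1 0 0.76; 0 0 0 -5 -1 0 0.76; 0 0 0 -2.3 -0.4 0 0.76; 0 0 0 0 0 2 0.76; 0 0 0 0 0 2 0.76; 0 0 0 0 0 2 0.76; 0 0 0 0 0 0 0.76; 0 0 0 0.6 0 0 0.76; 0 0 0 0.6 0 0 0.76; 0 0 0 0.6 0 0 0.76; 0 0 0 0.6 0 0 0.76; 0 0 0 0.8 0 0 0.76; 0 0 0 1.2 0 0 0.76; 0 0 0 1.5 0 0 0.76; 0 0 0 1.5 0 0 0.76; 0 0 0 1.5 0 0 0.76; 0 0 0 1.5 0 0 0.76; 0 0 0 1.5 0 0 0.76; 0 0 0 1.5 0 0 0.76; 0 0 0 1 0 0 0.76")

```text
t: 10.85
ee_pos: [469.1, 86.9, 7.3]
tcp_rot: [3.142, -0.0, 1.572]
contact_force: [0.6, -0.8, 0.3]
grip_width: 20.5
grip_force: 0.1
```

Run:
```python
from h import *
print(robot.observe()['ee_pos'])
c=cam("side"); q=blob(c,(335,195,420,275),GOLD); print(q,ray(c,q[0],q[1],9).round())
```

```text
[469.09485382  86.8659956    7.3022739 ]
(np.float64(365.5), np.float64(237.0), np.int32(16), np.int32(15), np.int32(173)) [468. 109.   9.]
```

Gold is cradled, 22 mm ahead of the TCP. I push on into the tray and then back out.

>>> carry_out(increments="0 0 0 0.8 0 0 0.76; 0 0 0 1.5 0 0 0.76; 0 0 0 1.5 0 0 0.76; 0 0 0 1.5 0 0 0.76; 0 0 0 1.5 0 0 0.76; 0 0 0 1.5 0 0 0.76; 0 0 0 1.5 0 0 0.76; 0 0 0 1.5 0 0 0.76; 0 0 0 1.5 0 0 0.76; 0 0 0 1.5 0 0 0.76; 0 0 0 1.5 0 0 0.76; 0 0 0 1.5 0 0 0.76; 0 0 0 1.5 0 0 0.76; 0 0 0 0.8 0 0 0.76; 0 0 0 0 0 0 0.76; 0 0 0 -2 0 0 0.76; 0 0 0 -2 0 -1 0.76; 0 0 0 -2 0 -3 0.76; 0 0 0 -4 0 -2 0.76; 0 0 0 0 0 0 0.76")

```text
t: 13.4
ee_pos: [469.6, 176.6, 69.4]
tcp_rot: [3.139, 0.001, 1.563]
contact_force: [-0.3, 0.1, -0.0]
grip_width: 20.1
grip_force: 0.0
```

Run:
```python
from h import *
print(robot.observe()['ee_pos'])
c=cam("side"); q=blob(c,(235,255,375,340),GOLD); print(q,ray(c,q[0],q[1],11).round())
q=blob(c,(310,170,335,195),RED); print(q,ray(c,q[0],q[1],9).round())
```

```text
[469.64940245 176.61990608  69.39838263]
(np.float64(336.5), np.float64(305.0), np.int32(18), np.int32(19), np.int32(250)) [469. 306.  11.]
(np.float64(323.5), np.float64(182.5), np.int32(12), np.int32(12), np.int32(96)) [613. -57.   9.]
```

Gold is inside at (469,306). Red is last.

>>> carry_out(increments="0 0 0 -4.7 2.4 0 0.76; 0 0 0 -4.7 2.4 0 0.76; 0 0 0 -4.7 2.4 0 0.76; 0 0 0 -4.7 2.4 0 0.76; 0 0 0 -4.7 2.4 0 0.76; 0 0 0 -4.7 2.5 0 0.76; 0 0 0 0 0 2 0.76; 0 0 0 0 0 2 0.76; 0 0 0 0 0 2.1 0.76; 0 0 0 0 0 0 0.76; 0 0 0 0.6 0 0 0.76; 0 0 0 0.6 0 0 0.76; 0 0 0 0.6 0 0 0.76; 0 0 0 0.6 0 0 0.76; 0 0 0 0.8 0 0 0.76; 0 0 0 1.2 -0.1 0 0.76; 0 0 0 1.5 -0.2 0 0.76; 0 0 0 1.5 -0.3 0 0.76; 0 0 0 1.5 -0.3 0 0.76; 0 0 0 1 -0.2 0 0.76")

```text
t: 15.95
ee_pos: [602.7, 0.3, 6.2]
tcp_rot: [-3.141, -0.001, 1.572]
contact_force: [0.1, 0.0, 0.4]
grip_width: 20.4
grip_force: 0.1
```

Run:
```python
from h import *
print(robot.observe()['ee_pos'])
c=cam("side"); q=blob(c,(290,165,380,260),RED); print(q,ray(c,q[0],q[1],9).round())
```

```text
[6.02663324e+02 2.99146549e-01 6.21917628e+00]
(np.float64(317.0), np.float64(202.0), np.int32(13), np.int32(13), np.int32(132)) [601.  26.   9.]
```

>>> carry_out(increments="0 0 0 0.8 -0.1 0 0.76; 0 0 0 1.5 -0.3 0 0.76; 0 0 0 1.5 -0.3 0 0.76; 0 0 0 1.5 -0.3 0 0.76; 0 0 0 1.5 -0.3 0 0.76; 0 0 0 1.5 -0.3 0 0.76; 0 0 0 1.5 -0.3 0 0.76; 0 0 0 1.5 -0.3 0 0.76; 0 0 0 1.5 -0.2 0 0.76; 0 0 0 1.5 -0.1 0 0.76; 0 0 0 1.5 0 0 0.76; 0 0 0 1.5 0 0 0.76; 0 0 0 1.5 0 0 0.76; 0 0 0 1.5 0 0 0.76; 0 0 0 1.5 0 0 0.76; 0 0 0 1.5 0 0 0.76; 0 0 0 1.5 0 0 0.76; 0 0 0 1.5 0 0 0.76; 0 0 0 0.8 0 0 0.76; 0 0 0 0 0 0 0.76")

```text
t: 18.5
ee_pos: [578.0, 270.6, 6.2]
tcp_rot: [3.141, -0.0, 1.572]
contact_force: [0.4, -0.5, 0.1]
grip_width: 20.8
grip_force: 0.0
```

>>> carry_out(increments="0 0 0 -2 0 0 0.76; 0 0 0 -2 0 -1 0.76; 0 0 0 -2 0 -3 0.76; 0 0 0 -4 0 -4 0.76; 0 0 0 -4 0 -4 0.76; 0 0 0 -5 0 -2 0.76; 0 0 0 0 0 0 0.76; 0 0 0 0 0 0 0.76")

```text
t: 19.5
ee_pos: [577.5, 77.7, 146.8]
tcp_rot: [-3.142, -0.0, 1.567]
contact_force: [0.1, -0.5, 1.1]
grip_width: 20.3
grip_force: 0.0
```

Run:
```python
from h import *
print(robot.observe()['ee_pos'])
c=cam("side"); s=cam("scene")
for k,f in(('r',RED),('g',GOLD)): q=blob(c,(250,262,375,335),f); print(k,q,ray(c,q[0],q[1],11).round())
cv2.imwrite("pics/f.png",np.hstack([cv2.resize(c[0][130:350,220:440],(400,400)),cv2.resize(s[0][140:320,170:450],(400,400))])[:,:,::-1])
```

```text
[577.50931626  77.73759004 146.76100973]
r (np.float64(280.0), np.float64(285.0), np.int32(17), np.int32(17), np.int32(225)) [578. 295.  11.]
g (np.float64(336.5), np.float64(304.5), np.int32(18), np.int32(18), np.int32(256)) [469. 305.  11.]
```

View pics/f.png

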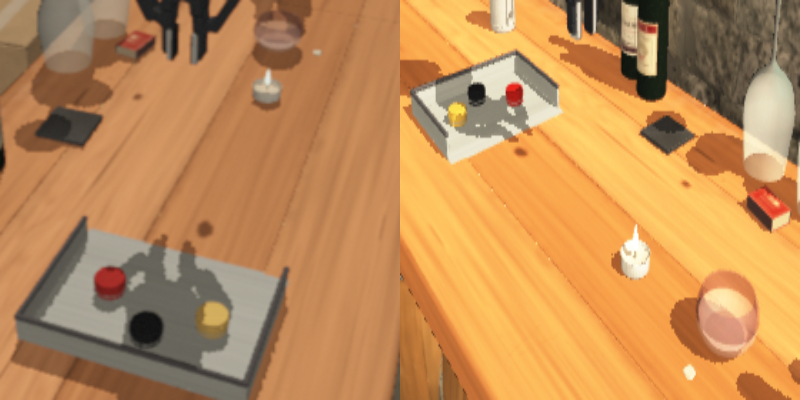

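All three caps lie well inside the tray (red (110,282), black (146,327), gold (213,318) in the left panel), the bystanders stand where they were, and the gripper is clear.

```bash
python3 -c "
from plant import robot
print(robot.finish_job())"
```

```text
the job is handed in; nothing more can be done
None
```

The red, gold and black caps were swept into the tray and the job was handed in at about 20 s; the last pictures show all three well inside and the tealight, votive glass, matchbox and coaster where they stood, but no verdict came back.

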